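# Count a sold book and ring for the wrapper

### The job

A green book has just been sold at the stall. With your fingertips, gently press down the white key of the sales counter that stands in front of the green stack and let it come up again, then tap the plunger of the brass desk bell to call the wrapper, and draw back. Leave both standing where they are, do not pick anything up, and do not touch the other counters, the books, the tape, the stamp or the marker.

Things in the scene. Friction and masses are not known exactly. Their poses are not given: they have to be found in the camera images.
- stack_green: stack of two green-covered books, fixed to the table, 130 (x) by 190 (y) mm and 36 mm high; a third loose green book lies on it, 54 mm in all; origin at the centre of the underside. The stack's own sales counter stands in front of it, on the robot's side, 120 to 150 mm nearer than its centre and turned to within 0.2 rad of it. The three stacks stand side by side, in any order
- book_green: loose green book with a white stripe and a silver disc on its cover, 130 x 190 x 18 mm, on top of the green stack; origin at the centre of its underside
- counter_green: sales counter belonging to the green stack: loose black box 66 (x) by 58 (y) mm, 34 mm high, 0.35 kg, with a round white push key on top; all three counters look the same; origin at the centre of the underside, key 6 mm along its own +x from the middle
- keytop_green (a point): centre of the flat top of the white key (28 mm across) of the counter before the green stack, 52 mm above the table when up; pressed straight down, it rises again by itself
- key_green (a joint): travel of that key in m: 0 up, 0.007 fully down; the spring takes about 1 N at first and 4 N fully down; a press counts from 0.0045
- stack_blue: stack of two blue-covered books, fixed to the table, 130 (x) by 190 (y) mm and 36 mm high; a third loose blue book lies on it, 54 mm in all; origin at the centre of the underside. The stack's own sales counter stands in front of it, on the robot's side, 120 to 150 mm nearer than its centre and turned to within 0.2 rad of it. The three stacks stand side by side, in any order
- book_blue: loose blue book with a white stripe and a silver disc on its cover, 130 x 190 x 18 mm, on top of the blue stack; origin at the centre of its underside
- counter_blue: sales counter belonging to the blue stack: loose black box 66 (x) by 58 (y) mm, 34 mm high, 0.35 kg, with a round white push key on top; all three counters look the same; origin at the centre of the underside, key 6 mm along its own +x from the middle
- keytop_blue (a point): centre of the flat top of the white key (28 mm across) of the counter before the blue stack, 52 mm above the table when up; pressed straight down, it rises again by itself
- key_blue (a joint): travel of that key in m: 0 up, 0.007 fully down; the spring takes about 1 N at first and 4 N fully down; a press counts from 0.0045
- stack_grey: stack of two grey-covered books, fixed to the table, 130 (x) by 190 (y) mm and 36 mm high; a third loose grey book lies on it, 54 mm in all; origin at the centre of the underside. The stack's own sales counter stands in front of it, on the robot's side, 120 to 150 mm nearer than its centre and turned to within 0.2 rad of it. The three stacks stand side by side, in any order
- book_grey: loose grey book with a white stripe and a silver disc on its cover, 130 x 190 x 18 mm, on top of the grey stack; origin at the centre of its underside
- counter_grey: sales counter belonging to the grey stack: loose black box 66 (x) by 58 (y) mm, 34 mm high, 0.35 kg, with a round white push key on top; all three counters look the same; origin at the centre of the underside, key 6 mm along its own +x from the middle
- keytop_grey (a point): centre of the flat top of the white key (28 mm across) of the counter before the grey stack, 52 mm above the table when up; pressed straight down, it rises again by itself
- key_grey (a joint): travel of that key in m: 0 up, 0.007 fully down; the spring takes about 1 N at first and 4 N fully down; a press counts from 0.0045
- bell: loose desk bell, 0.35 kg: black foot 76 mm across, brass dome 44 mm high, steel plunger on top; origin at the centre of the underside. It stands in the front row nearest the robot, with the tape and the stamp, in any order
- plunger_top (a point): centre of the flat top of the bell's plunger button (22 mm across), 57 mm above the table when up
- plunger (a joint): travel of the bell's plunger in m: 0 up, 0.006 fully down; the spring takes about 0.8 N at first and 3.2 N fully down; it rings from 0.003 and rises again by itself
- tape: loose roll of yellow tape lying flat, 84 mm across, 24 mm high, hole 56 mm; origin at the centre of the underside
- stamp: loose rubber stamp, black foot 60 x 34 mm, wooden knob, 56 mm high; origin at the centre of the underside
- marker: loose orange marker pen with a black cap, 129 mm long along its x, 16 mm thick, lying between two counters; origin on the underside, 2 mm from its middle

How it is judged:
By the outcome, as a careful person would: the job done as asked, in the order asked, and still so for the second after the job is handed in, with the robot touching nothing.
It also fails if it takes over 42 s, if anything falls off the work surface, if the arm or the gripper's body presses on something with over 40 N, if the wrist force passes 120 N, or if a joint passes its speed limit or range.

### The arm

A 6-joint arm with a two-finger parallel gripper is mounted at the origin on the work surface. World frame = base frame: x ahead of the robot, y to its left, z up, the work surface at z = 0. Lengths are in m, angles in rad, forces in N, time in s.
With the tool pointing down it reaches from about 0.3 to 0.775 m from the base axis. Payload 14.6 kg.
Tool frame: the origin (TCP) lies midway between the tips of the shut fingers; the grasp point (between the pads) lies 19 mm behind it (tcp_to_grasp is the distance from the TCP to the grasp point, in m); z points along the fingers, y is the line along which they close (so a half turn about z gives the same grasp; the last joint's range is limited). The gripper opens to 94 mm and grips with 3 to 60 N. Pads are 16 mm wide; open, the fingers measure 119 mm over their backs; the gripper's body (75 mm by 177 mm) begins 78 mm behind the grasp point.
Start: joints at [-1.394, 0.3, 1.521, -0, 1.321, -0.067], TCP at [0.133, -0.534, 0.205] pointing down, gripper open.
Joint ranges: [-3.03, 3.03], [-0.79, 2.21], [0.23, 2.52], [-1.04, 4.18], [0, 3.07], [-2.55, 2.55]. Speed limits (rad/s): [2.22, 2.22, 2.57, 3.14, 3.14, 3.14].

### API

Orientations are given as [roll, pitch, yaw] about the fixed x, y, z axes, in that order (R = Rz(yaw) Ry(pitch) Rx(roll)).
In Python, from station import * gives the robot as it stands.
- The arm moves only by the tool send_rows, never from a script. Its argument "motion" is a list of rows, each a list of 3 entries, a list of its own where there are three numbers: the shift along the tool's x, y, z in units of 0.03 m (1.0 is 0.03 m), then the turn, a rotation vector about the tool's x, y, z in units of 0.12 rad (1.0 is 0.12 rad), then the opening, from -1 (shut) to 1 (fully open). In form: [[[x, y, z], [rx, ry, rz], grip], ...]. A call has 1 to 12 rows; each row shifts and turns the commanded pose from where the row before left it, along the tool's axes as they then stand; what a row does not reach is not made up. A row lasts 1/10 s, in which the tool goes at most 50 mm and 8.59 degrees, less where a joint would pass 70% of its speed; a pose out of reach is approached as far as the arm can. A call with a number of a shift or a turn outside -1 to 1 is refused whole. A call with a gripper value outside its range is refused whole. The fingers move at their own pace and stop on an object; "squeeze" is the grip in N (left out, the last holds). Time passes only in rows, so rows that do not move let the fingers close. It gives the time, the measured TCP pose, the force, the opening and the grip force at its end, in the units of the state.
- get_obs(): the state, without advancing time (a new reading comes with each control period).
- camera(name): name is "scene" or "top" or "wrist"; returns a dict with "pixels" (384x512x3 uint8, red, green, blue), "depth" (384x512 float32, m along the optical axis (not along the pixel's ray), 0 where there is no reading), "fx", "fy", "cx", "cy" (pixels), "rvec" (rotation vector, rad) and "tvec" (3), from world to camera coordinates, as OpenCV has them. Camera axes: x right, y down, z forward; pixel columns grow to the right and rows downward; lengths in m; the calibration is good to about 2 mm. A picture is of the moment at which its call begins.
- hand_in(): hands the job in; it is judged then, once.
The state is a dict: "time_s": time; "qpos": joint angles; "joint_vel": joint speeds; "tau": joint torques, N m; "ee_pos": TCP position; "eef_rot": TCP orientation; "force": force on the tool from outside, world axes, zero at the start; "moment": the same for the moment, N m; "grip_width": finger opening in m; "grip_force": force on a finger pad.
Only numpy, scipy, OpenCV 4.12 (cv2) and the standard library are available. Lean on these libraries where they do the work, as an engineer would, in place of code of your own. Each camera call takes 0.05 s, during which the arm holds its last target. There are 200 camera calls.

## Working session

There is one attempt and no reset: what is moved stays moved. The work goes in short steps, Python scripts to look and compute and a tool call to move; the robot and the scene stay as the last step left them, time stands still between calls to the robot, and variables do not carry over. Pictures are saved under pics/ and viewed, at most 10 in all, crops included, and the job is handed in when it is done.

Besides the shell and the picture viewer there is one more tool, called after "Emit:" as name(argument=value, ...) on one line, values as JSON. send_rows: Moves the arm, as the interface text tells. Its arguments: {"type":"object","properties":{"motion":{"type":"array"},"squeeze":{"type":"number"}},"required":["motion"]}

```bash
mkdir -p pics
cat > h.py <<'E'
from station import *
import numpy as np, cv2
def world(c):
    R=cv2.Rodrigues(np.array(c["rvec"],float))[0]; t=np.array(c["tvec"],float).ravel()
    v,u=np.mgrid[:384,:512]; d=c["depth"]
    P=np.stack([(u-c["cx"])/c["fx"]*d,(v-c["cy"])/c["fy"]*d,d],-1)
    return (P-t)@R
E
python3 - <<'E'
from h import *
for n in("top","scene"):
    c=camera(n); cv2.imwrite(f"pics/{n}.png",c["pixels"][...,::-1]); np.savez(f"{n}.npz",**c)
    R=cv2.Rodrigues(np.array(c["rvec"],float))[0]; print(n,-R.T@np.array(c["tvec"]).ravel(),c["fx"])
o=get_obs();print(o["time_s"],o["ee_pos"],o["eef_rot"],o["force"],o["grip_width"])
E
```

```text
top [0.47858517 0.02237587 1.20645101] 424.3883111002502
scene [1.36779732 0.71772749 0.80982817] 480.0144474400529
0.1 [ 0.13271167 -0.53350269  0.20496477] [-3.14057897e+00 -4.32825418e-05  2.43795539e-01] [-0.76350845  0.79202136 -0.17101105] 0.09408534236778832
```

View pics/top.png

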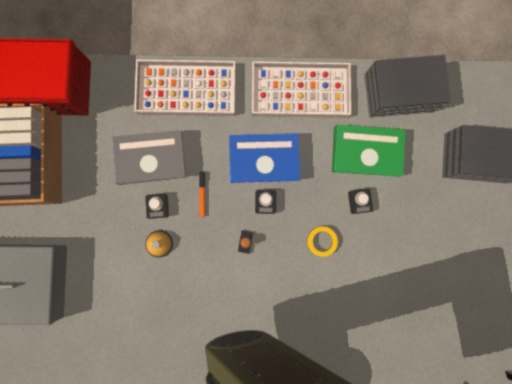

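View pics/scene.png

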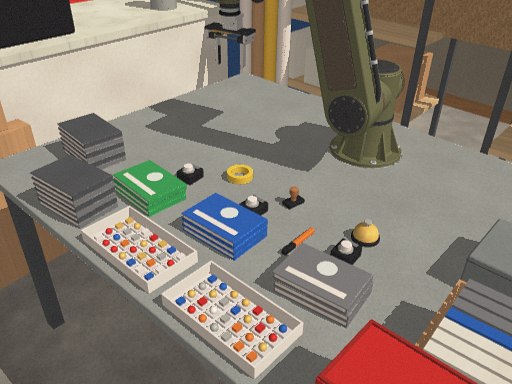

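The top view shows the green stack at about (370,150), its counter with the white key at (361,199), and the bell at (159,243). The blue and grey counters are at (265,200) and (156,205), and the tape is at (323,241). Next I'll measure the key and plunger tops by depth.

Run:
```python
from h import *
for n,boxes in (("top",{"key":(345,185,378,216),"bell":(140,225,178,262)}),("scene",{"key":(174,155,208,186),"bell":(345,212,385,250)})):
    c=dict(np.load(n+".npz")); W=world(c)
    for k,(a,b,e,f) in boxes.items():
        w=W[b:f,a:e].reshape(-1,3); px=c["pixels"][b:f,a:e].reshape(-1,3).astype(int)
        lo,hi=((.046,.058) if k=="key" else (.050,.063))
        m=(w[:,2]>lo)&(w[:,2]<hi)&((px.min(1)>140) if k=="key" else True)
        print(n,k,m.sum(),w[m].mean(0).round(4),w[m].min(0).round(4),w[m].max(0).round(4))
        m=(w[:,2]>.012); print("  body",w[m].mean(0).round(4),w[m].min(0).round(4),w[m].max(0).round(4), "table",np.median(w[w[:,2]<.008][:,2]).round(4) if (w[:,2]<.008).any() else None)
    s=8
    a=[cv2.resize(c["pixels"][b:f,a:e,::-1],(320,320),interpolation=2) for a,b,e,f in boxes.values()]
    cv2.imwrite(f"pics/crop_{n}.png",np.hstack(a))
c=dict(np.load("top.npz"));W=world(c)
for y in range(234,252,2): print((W[y,150:168:2,2]*1000).round(0))
```

```text
top key 79 [ 0.5551 -0.298   0.0518] [ 0.5437 -0.3116  0.0467] [ 0.5685 -0.2854  0.0555]
  body [ 0.5479 -0.2941  0.0428] [ 0.4786 -0.3304  0.0134] [0.5843 0.0224 1.2065] table 0.0005
top bell 50 [0.4252 0.263  0.0569] [0.4143 0.2527 0.0521] [0.4357 0.2743 0.0628]
  body [0.4259 0.2571 0.0448] [0.3901 0.0224 0.012 ] [0.4786 0.2954 1.2065] table -0.0001
scene key 40 [ 0.5589 -0.2935  0.051 ] [ 0.544  -0.3089  0.0465] [ 0.5707 -0.2813  0.0554]
  body [ 0.5832 -0.2682  0.0431] [ 0.5145 -0.3261  0.0125] [1.3678 0.7177 0.8098] table -0.0001
scene bell 77 [0.4795 0.2712 0.0538] [0.4167 0.2561 0.0501] [0.5496 0.2856 0.0595]
  body [0.4693 0.2791 0.0436] [0.4016 0.2335 0.012 ] [1.3678 0.7177 0.8098] table -0.0002
[12. 22. 33. 34. 38. 32. 25. 23. 13.]
[28. 31. 39. 36. 35. 37. 37. 33. 27.]
[35. 42. 41. 43. 39. 43. 39. 37. 30.]
[39. 39. 44. 38. 43. 37. 37. 38. 31.]
[43. 55. 57. 63. 58. 43. 41. 37. 36.]
[40. 58. 56. 56. 57. 42. 40. 41. 37.]
[44. 57. 53. 58. 55. 46. 40. 37. 34.]
[42. 40. 39. 41. 41. 43. 38. 36. 28.]
[34. 39. 40. 39. 37. 42. 37. 34. 28.]
```

View pics/crop_top.png

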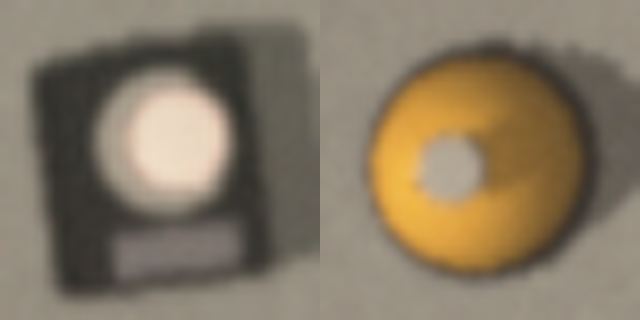

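The measured heights match: key top 52 mm and plunger top 57 mm. The key is at about (0.556, -0.298) and the plunger at (0.425, 0.263). I'll shut the fingers and move over the key, keeping the height.

Emit:
send_rows(motion=[[[0.65, -0.175, 0], [0, 0, 0], -1], [[0.65, -0.175, 0], [0, 0, 0], -1], [[0.65, -0.175, 0], [0, 0, 0], -1], [[0.65, -0.175, 0], [0, 0, 0], -1], [[0.65, -0.175, 0], [0, 0, 0], -1], [[0.65, -0.175, 0], [0, 0, 0], -1], [[0.65, -0.175, 0], [0, 0, 0], -1], [[0.65, -0.175, 0], [0, 0, 0], -1], [[0.65, -0.175, 0], [0, 0, 0], -1], [[0.65, -0.175, 0], [0, 0, 0], -1], [[0.65, -0.175, 0], [0, 0, 0], -1], [[0.65, -0.175, 0], [0, 0, 0], -1]])

```text
time_s: 1.3
ee_pos: [0.3452, -0.4155, 0.2051]
eef_rot: [-3.141, 0.0, 0.244]
force: [0.1, 0.4, 0.7]
grip_width: 0.0019
grip_force: 0.0
```

Emit:
send_rows(motion=[[[0.65, -0.175, 0], [0, 0, 0], -1], [[0.65, -0.175, 0], [0, 0, 0], -1], [[0.65, -0.175, 0], [0, 0, 0], -1], [[0.65, -0.175, 0], [0, 0, 0], -1], [[0.65, -0.175, 0], [0, 0, 0], -1], [[0.65, -0.175, 0], [0, 0, 0], -1], [[0.65, -0.175, 0], [0, 0, 0], -1], [[0.65, -0.175, 0], [0, 0, 0], -1], [[0.65, -0.175, 0], [0, 0, 0], -1], [[0.65, -0.175, 0], [0, 0, 0], -1], [[0.65, -0.175, 0], [0, 0, 0], -1], [[0.65, -0.175, 0], [0, 0, 0], -1]])

```text
time_s: 2.5
ee_pos: [0.5571, -0.2979, 0.205]
eef_rot: [-3.141, 0.001, 0.244]
force: [-0.5, 0.1, -0.0]
grip_width: 0.0006
grip_force: 0.0
```

Emit:
send_rows(motion=[[[0, 0, 0.7], [0, 0, 0], -1], [[0, 0, 0.7], [0, 0, 0], -1], [[0, 0, 0.7], [0, 0, 0], -1], [[0, 0, 0.7], [0, 0, 0], -1], [[0, 0, 0.3], [0, 0, 0], -1], [[0, 0, 0], [0, 0, 0], -1], [[0, 0, 0], [0, 0, 0], -1], [[0, 0, 0], [0, 0, 0], -1]])

```text
time_s: 3.3
ee_pos: [0.5569, -0.2988, 0.1137]
eef_rot: [3.14, -0.001, 0.244]
force: [-0.0, -0.4, 0.1]
grip_width: 0.0003
grip_force: 0.0
```

Run:
```python
from h import *
c=camera("wrist"); cv2.imwrite("pics/w1.png",c["pixels"][...,::-1]); W=world(c)
px=c["pixels"].astype(int); m=(px.min(2)>140)&(abs(W[...,2]-.052)<.004)&(np.hypot(W[...,0]-.556,W[...,1]+.298)<.03)
w=W[m];print(m.sum(),w.mean(0),w.min(0),w.max(0))
v,u=np.where(m);print(u.mean(),v.mean())
o=get_obs();print(o["time_s"],o["ee_pos"],o["eef_rot"],o["force"],o["grip_width"],o["qpos"])
```

```text
1042 [ 0.55702452 -0.29645828  0.05248999] [ 0.54336069 -0.30985656  0.04800892] [ 0.56992571 -0.28298845  0.05512451]
250.81957773512477 208.3435700575816
3.35 [ 0.5568813  -0.29874256  0.11357396] [ 3.14040629e+00 -1.14352660e-03  2.43804011e-01] [ 0.09604869 -0.33521767 -0.6749869 ] 0.0004805389010536786 [-5.50327013e-01  5.62009967e-01  1.36884200e+00 -1.70010842e-05
  1.20909301e+00  7.76671983e-01]
```

View pics/w1.png

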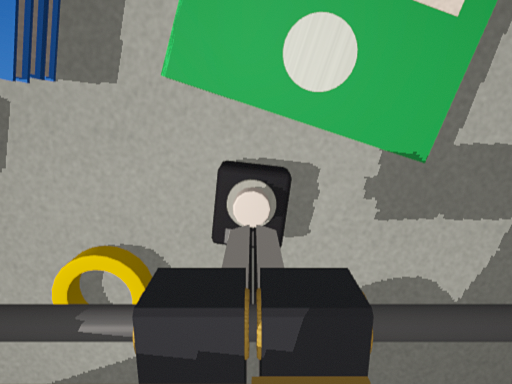

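The wrist view shows the fingertips just in front of and above the white key (251,208). The box is black and the green stack lies behind it. I'll shift 2 mm sideways, then lower to just above the key.

Emit:
send_rows(motion=[[[0.015, -0.07, 0.4], [0, 0, 0], -1], [[0, 0, 0.5], [0, 0, 0], -1], [[0, 0, 0.5], [0, 0, 0], -1], [[0, 0, 0.3], [0, 0, 0], -1], [[0, 0, 0.1], [0, 0, 0], -1], [[0, 0, 0], [0, 0, 0], -1], [[0, 0, 0], [0, 0, 0], -1]])

```text
time_s: 4.05
ee_pos: [0.5567, -0.2965, 0.0589]
eef_rot: [3.141, -0.001, 0.244]
force: [0.7, -0.1, -0.7]
grip_width: 0.0006
grip_force: 0.0
```

Emit:
send_rows(motion=[[[0, 0, 0.05], [0, 0, 0], -1], [[0, 0, 0.05], [0, 0, 0], -1], [[0, 0, 0.05], [0, 0, 0], -1], [[0, 0, 0], [0, 0, 0], -1], [[0, 0, 0], [0, 0, 0], -1]])

```text
time_s: 4.55
ee_pos: [0.5564, -0.2964, 0.054]
eef_rot: [3.142, 0.0, 0.244]
force: [0.1, -0.0, -0.7]
grip_width: 0.0007
grip_force: 0.0
```

Emit:
send_rows(motion=[[[0, 0, 0.05], [0, 0, 0], -1], [[0, 0, 0.05], [0, 0, 0], -1], [[0, 0, 0.05], [0, 0, 0], -1], [[0, 0, 0], [0, 0, 0], -1], [[0, 0, 0], [0, 0, 0], -1]])

```text
time_s: 5.05
ee_pos: [0.5565, -0.2964, 0.0496]
eef_rot: [3.141, -0.0, 0.244]
force: [0.4, 0.4, 2.6]
grip_width: 0.0005
grip_force: 1.0
```

Run:
```python
from h import *
for _ in range(4):
    camera("top"); o=get_obs();print(o["ee_pos"].round(4) if hasattr(o["ee_pos"],"round") else o["ee_pos"],o["force"])
```

```text
[ 0.5565 -0.2964  0.0496] [ 0.45640791 -0.87803413  1.54542704]
[ 0.5566 -0.2964  0.0496] [0.89640564 0.00684528 2.7986062 ]
[ 0.5565 -0.2964  0.0496] [ 1.06355422 -0.69077583  1.89730779]
[ 0.5565 -0.2964  0.0496] [ 0.939517   -0.06300143  1.12454763]
```

Contact force is about 2 N at 2.4 mm of travel, which fits the spring. I'll go on to about 5.9 mm.

Emit:
send_rows(motion=[[[0, 0, 0.04], [0, 0, 0], -1], [[0, 0, 0.04], [0, 0, 0], -1], [[0, 0, 0.04], [0, 0, 0], -1], [[0, 0, 0], [0, 0, 0], -1], [[0, 0, 0], [0, 0, 0], -1], [[0, 0, 0], [0, 0, 0], -1]])

```text
time_s: 5.85
ee_pos: [0.5565, -0.2964, 0.0459]
eef_rot: [3.141, -0.0, 0.244]
force: [1.8, -0.2, 3.5]
grip_width: 0.0003
grip_force: 1.8
```

Run:
```python
from h import *
F=[]
for _ in range(6):
    camera("top"); o=get_obs();F.append(o["force"])
print(o["ee_pos"],np.mean(F,0))
```

```text
[ 0.55648734 -0.29638571  0.04589179] [ 1.29496218 -0.65813259  3.68454744]
```

About 6.1 mm of travel at 3.7 N, so the key is pressed. Now straight up, then across to the bell at z of about 0.13.

Emit:
send_rows(motion=[[[0, 0, -0.1], [0, 0, 0], -1], [[0, 0, -0.1], [0, 0, 0], -1], [[0, 0, -0.1], [0, 0, 0], -1], [[0, 0, -0.4], [0, 0, 0], -1], [[0, 0, -0.7], [0, 0, 0], -1], [[0, 0, -0.7], [0, 0, 0], -1], [[0, 0, -0.7], [0, 0, 0], -1], [[0, 0, 0], [0, 0, 0], -1]])

```text
time_s: 6.95
ee_pos: [0.5574, -0.2969, 0.1334]
eef_rot: [3.138, -0.003, 0.244]
force: [0.1, -1.2, -0.5]
grip_width: 0.0005
grip_force: 0.0
```

Emit:
send_rows(motion=[[[0.01, -0.4, 0], [0, 0, 0], -1], [[0.01, -0.8, 0], [0, 0, 0], -1], [[0.01, -0.8, 0], [0, 0, 0], -1], [[0.01, -0.8, 0], [0, 0, 0], -1], [[0.01, -0.8, 0], [0, 0, 0], -1], [[0.01, -0.8, 0], [0, 0, 0], -1], [[0.01, -0.8, 0], [0, 0, 0], -1], [[0.01, -0.8, 0], [0, 0, 0], -1], [[0.01, -0.8, 0], [0, 0, 0], -1], [[0.01, -0.8, 0], [0, 0, 0], -1], [[0.01, -0.8, 0], [0, 0, 0], -1], [[0.01, -0.8, 0], [0, 0, 0], -1]])

```text
time_s: 8.15
ee_pos: [0.4918, -0.0261, 0.1286]
eef_rot: [-3.141, 0.002, 0.244]
force: [-0.1, -0.1, 0.5]
grip_width: 0.0
grip_force: 0.0
```

Emit:
send_rows(motion=[[[0.01, -0.8, 0], [0, 0, 0], -1], [[0.01, -0.8, 0], [0, 0, 0], -1], [[0.01, -0.8, 0], [0, 0, 0], -1], [[0.01, -0.8, 0], [0, 0, 0], -1], [[0.01, -0.8, 0], [0, 0, 0], -1], [[0.01, -0.8, 0], [0, 0, 0], -1], [[0.01, -0.8, 0], [0, 0, 0], -1], [[0.01, -0.8, 0], [0, 0, 0], -1], [[0.01, -0.8, 0], [0, 0, 0], -1], [[0.01, -0.8, 0], [0, 0, 0], -1], [[0.01, -0.8, 0], [0, 0, 0], -1], [[0.01, -0.8, 0], [0, 0, 0], -1]])

```text
time_s: 9.35
ee_pos: [0.4256, 0.2536, 0.1286]
eef_rot: [3.141, 0.002, 0.244]
force: [-0.2, -0.1, -0.4]
grip_width: 0.0003
grip_force: 0.0
```

Run:
```python
from h import *
camera("top");camera("top")
c=camera("wrist"); cv2.imwrite("pics/w2.png",c["pixels"][...,::-1]); W=world(c)
m=(W[...,2]>.053)&(W[...,2]<.061)&(np.hypot(W[...,0]-.425,W[...,1]-.263)<.02)
w=W[m];print(m.sum(),w.mean(0),w.min(0),w.max(0)); v,u=np.where(m);print(u.mean(),v.mean())
o=get_obs();print(o["time_s"],o["ee_pos"],o["eef_rot"],o["force"],o["qpos"])
c=camera("top");W=world(c);px=c["pixels"].astype(int)
b=np.s_[185:216,345:378];m=(px[b].min(2)>140)&(abs(W[b][...,2]-.052)<.0055);print("key",m.sum(),W[b][m].mean(0))
```

```text
617 [0.42614975 0.26592113 0.05734394] [0.41505162 0.25532813 0.05327886] [0.43636172 0.27636814 0.05937098]
239.3841166936791 200.68881685575366
9.5 [0.42581519 0.25333803 0.1286916 ] [3.14113782e+00 2.12497143e-03 2.46027889e-01] [ 0.12622191 -1.37380282 -0.92193133] [4.62754396e-01 2.61480542e-01 1.75978161e+00 1.41479053e-05
 1.12250357e+00 1.78751620e+00]
key 76 [ 0.55499827 -0.29786564  0.05223271]
```

View pics/w2.png

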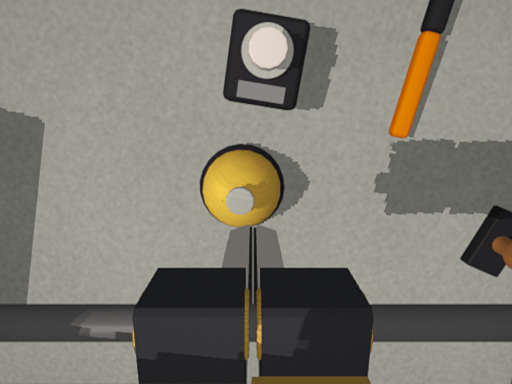

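The key is back up at 52 mm and has not moved. The wrist view shows the plunger at (239,201), just left of the fingers. I'll shift 12 mm and lower to just above it.

Emit:
send_rows(motion=[[[0.1, -0.38, 0], [0, 0, 0], -1], [[0, 0, 0.5], [0, 0, 0], -1], [[0, 0, 0.6], [0, 0, 0], -1], [[0, 0, 0.6], [0, 0, 0], -1], [[0, 0, 0.4], [0, 0, 0], -1], [[0, 0, 0.14], [0, 0, 0], -1], [[0, 0, 0], [0, 0, 0], -1], [[0, 0, 0], [0, 0, 0], -1]])

```text
time_s: 10.35
ee_pos: [0.4278, 0.2647, 0.0633]
eef_rot: [-3.141, -0.001, 0.244]
force: [-0.1, -0.5, 0.4]
grip_width: 0.0002
grip_force: 0.0
```

Emit:
send_rows(motion=[[[-0.06, -0.02, 0.05], [0, 0, 0], -1], [[0, 0, 0.07], [0, 0, 0], -1], [[0, 0, 0.06], [0, 0, 0], -1], [[0, 0, 0.05], [0, 0, 0], -1], [[0, 0, 0.05], [0, 0, 0], -1], [[0, 0, 0], [0, 0, 0], -1], [[0, 0, 0], [0, 0, 0], -1]])

```text
time_s: 11.05
ee_pos: [0.4256, 0.2647, 0.0543]
eef_rot: [-3.142, -0.0, 0.244]
force: [-0.2, 0.5, 1.9]
grip_width: 0.0006
grip_force: 0.9
```

Run:
```python
from h import *
F=[]
for _ in range(5):
    camera("top"); o=get_obs();F.append(o["force"])
print(o["ee_pos"],np.mean(F,0))
```

```text
[0.42558093 0.26472111 0.05433903] [-0.23870077  0.61187593  2.09738489]
```

Travel is 2.7 mm so far, so I'll go 2 mm deeper and then straight up.

Emit:
send_rows(motion=[[[0, 0, 0.04], [0, 0, 0], -1], [[0, 0, 0.03], [0, 0, 0], -1], [[0, 0, 0], [0, 0, 0], -1], [[0, 0, 0], [0, 0, 0], -1]])

```text
time_s: 11.7
ee_pos: [0.4256, 0.2647, 0.0522]
eef_rot: [-3.142, -0.0, 0.244]
force: [-0.2, 2.0, 3.3]
grip_width: 0.0005
grip_force: 1.4
```

Travel is now 4.8 mm at about 3 N, so the bell has rung. Drawing back straight up.

Emit:
send_rows(motion=[[[0, 0, -0.1], [0, 0, 0], -1], [[0, 0, -0.1], [0, 0, 0], -1], [[0, 0, -0.1], [0, 0, 0], -1], [[0, 0, -0.5], [0, 0, 0], -1], [[0, 0, -0.7], [0, 0, 0], -1], [[0, 0, -0.7], [0, 0, 0], -1], [[0, 0, -0.7], [0, 0, 0], -1], [[0, 0, -0.7], [0, 0, 0], -1], [[0, 0, -0.7], [0, 0, 0], -1], [[0, 0, -0.5], [0, 0, 0], -1], [[0, 0, 0], [0, 0, 0], -1], [[0, 0, 0], [0, 0, 0], -1]])

```text
time_s: 12.9
ee_pos: [0.4253, 0.2645, 0.1956]
eef_rot: [3.141, 0.0, 0.244]
force: [0.1, 0.1, -0.5]
grip_width: 0.0002
grip_force: 0.0
```

Run:
```python
from h import *
c=camera("wrist");W=world(c)
m=(W[...,2]>.050)&(W[...,2]<.061)&(np.hypot(W[...,0]-.425,W[...,1]-.265)<.02)
print("plunger",m.sum(),W[m].mean(0))
c=camera("top");W=world(c);px=c["pixels"].astype(int)
b=np.s_[185:216,345:378];m=(px[b].min(2)>140)&(abs(W[b][...,2]-.052)<.0055);print("key",m.sum(),W[b][m].mean(0))
o=get_obs();print(o["time_s"],o["ee_pos"],o["force"],o["joint_vel"])
```

```text
plunger 399 [0.42578195 0.26603593 0.05738525]
key 76 [ 0.55516498 -0.29788873  0.05189849]
13.0 [0.425154   0.26442121 0.19509785] [-0.99345178 -0.08054247  0.07363928] [-0.00043722  0.00306156 -0.00452485  0.00247829  0.00154898 -0.00125103]
```

Both are up again and in place.

```bash
python3 -c "from station import *; print(hand_in())"
```

```text
the job is handed in; nothing more can be done
None
```

I pressed the green stack's counter key down about 6.1 mm and let it rise, then tapped the bell plunger about 4.8 mm; both are back up and unmoved, the arm is clear, and the job was handed in at about 13 s.

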